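# Hold an angle in the welding fixture for tacking

### The arm

A 7-joint arm with a two-finger parallel gripper is mounted at the origin on the work surface. World frame = base frame: x ahead of the robot, y to its left, z up, the work surface at z = 0. Lengths are in m, angles in rad, forces in N, time in s.
With the tool pointing down it reaches from about 0.4 to 0.85 m from the base axis. Payload 10.4 kg.
Tool frame: the origin (TCP) lies midway between the tips of the shut fingers; the grasp point (between the pads) lies 19 mm behind it; z points along the fingers, y is the line along which they close (so a half turn about z gives the same grasp; the last joint's range is limited). The gripper opens to 87 mm and grips with 3 to 60 N. Pads are 19 mm wide; open, the fingers measure 117 mm over their backs; the gripper's body (75 mm by 190 mm) begins 51 mm behind the grasp point.
Start: joints at [-1.212, 0.332, -0.065, 1.46, 0.022, 1.35, -0.088], TCP at [0.233, 0.58, 0.223] pointing down, gripper open.
Joint ranges: [-2.6, 2.6], [-0.5, 2.12], [-1.47, 1.34], [0.16, 2.42], [-1.27, 4.41], [0.06, 2.06], [-2.6, 2.6]. Speed limits (rad/s): [2.22, 2.22, 2.79, 2.79, 3.14, 3.14, 3.14].

### API

Orientations are given as a unit quaternion [x, y, z, w].
In Python, from bench import r gives the robot as it stands.
- The arm moves only by the tool arm_command, never from a script. Its argument "moves" is one flat list of numbers, 4 for each row, row after row: the shift along the tool's x, y, z in cm, then the turn about the tool's z in degrees. A call has 1 to 12 rows; each row shifts and turns the commanded pose from where the row before left it, along the tool's axes as they then stand; what a row does not reach is not made up. A row lasts 1/12 s, in which the tool goes at most 41.7 mm and 7.16 degrees, less where a joint would pass 70% of its speed; a pose out of reach is approached as far as the arm can. A call with a gripper value outside its range is refused whole. "fingers" is the opening in per cent of the stroke, from 0 (shut) to 100 (fully open), set as the call begins (left out, the last holds). The fingers move at their own pace and stop on an object; "squeeze" is the grip in N (left out, the last holds). Time passes only in rows, so rows that do not move let the fingers close. It gives the time, the measured TCP pose, the force, the opening and the grip force at its end, in the units of the state.
- r.read_state(): the state, without advancing time (a new reading comes with each control period).
- r.camera(name): name is "scene" or "side" or "wrist"; returns the picture (400x640x3 uint8, red, green, blue); there is no depth.
- r.camera_info(name): a dict with "fx", "fy", "cx", "cy" (pixels), "origin" and "attitude" of the camera in the world. Camera axes: x right, y up, looking along -z (the intrinsics and any distortion apply to the point x, -y, -z); pixel columns grow to the right and rows downward; lengths in m; the calibration is good to about 2 mm. A picture is of the moment at which its call begins: read the wrist's pose just before it. camera_info takes no time and is no camera call; for the wrist camera it gives the pose at the moment of the call.
- r.close_job(): hands the job in; it is judged then, once.
The state is a dict: "time": time; "joint_positions": joint angles; "joint_vel": joint speeds; "joint_torque": joint torques, N m; "ee_pos": TCP position; "eef_rot": TCP orientation; "ft_force": force on the tool from outside, world axes, zero at the start; "torque": the same for the moment, N m; "width": finger opening in m; "grip_force": force on a finger pad.
Only numpy, scipy, OpenCV 4.12 (cv2) and the standard library are available. Lean on these libraries where they do the work, as an engineer would, in place of code of your own. Each camera call takes 0.05 s, during which the arm holds its last target. There are 200 camera calls.

### The job

Take the rusty square-tube offcut out of the welding fixture and put it down in the red scrap tray. Then bring the dark steel angle up to the yellow stop block and flush against the blue fence, and press with one diagonal push into its inside corner so that it is held firmly against the fence and down on the base plate together. Do not let go: finish while still holding that push (about 10 N each way is plenty), and leave everything else on the bench where it is.

Things in the scene. Friction and masses are not known exactly. Their poses are not given: they have to be found in the camera images.
- plate: Light grey base plate of the welding fixture, 280 (x) x 300 (y) x 12 mm high, fixed to the bench. Origin at the centre of its underside; its x axis points towards the fence, its y axis towards the stop block. Its top is 12 mm above the bench.
- fence: Blue upright fence, a bar 20 (x) x 280 (y) x 52 mm high, fixed on the plate. Origin at the bottom of the middle of its working face (the face towards the robot), on the plate's top; x points into the fence, y along it towards the stop block. The working face is the plane x = 0.
- stop: Yellow stop block 80 (x) x 25 (y) x 40 mm high, fixed on the plate, butting on the fence. Origin at the bottom of its working face (the one looking to -y), where this meets the fence, on the plate's top; the working face is the plane y = 0, from x = -80 mm to 0. Axes parallel to the fence's.
- work_grip (a point): On the dark steel angle (the workpiece), mid-length, mid-thickness of its upright leg, 37 mm above its underside (13 mm below the leg's top edge); axes: x = the way the upright leg's back faces (to the fence), y = along its length (to the stop block), z up. The leg's back face is 4 mm along +x. Grip the 8 mm leg here across x.
- work_corner (a point): The inside corner of the same angle, mid-length: where the flat leg's upper face (8 mm above the underside) meets the upright leg's inner face (8 mm before its back face). Same axes. A push in here along +x and down holds the angle.
- work_heel_stop (a point): Point on the angle's back face at the end that goes to the stop block, 50 mm along +y from mid-length, 4 mm above the underside.
- work_heel_far (a point): The same at the other end, 50 mm along -y from mid-length.
- work: The dark steel angle: L section 8 mm thick, 100 mm long, about 0.7 kg, loose on the plate. Its 75 mm leg lies flat and points to its -x; its 50 mm leg stands upright at the +x side, back to the fence. Friction on the plate is about 0.3; pushed low it slides, pushed high it may tip. Origin at mid-length on the bottom edge of the back face, axes as at work_grip.
- offcut_center (a point): Centre of the rusty brown square-tube offcut, 40 (y) x 40 (z) mm in section, 50 mm long along its own x axis, open ends, 3 mm wall, about 0.17 kg. It lies on the plate between angle and fence.
- offcut: The same offcut; origin at the centre of its underside.
- tray: Red open scrap tray, 200 (x) x 150 (y) x 40 mm high, walls and floor 5 mm, fixed on the bench to the left or the right of the fixture (a green tool case stands on the other side). Origin at the centre of its underside.
- magnet: Bystander, leave alone: red arrow-shaped welding magnet, lies on the base plate by the fence, at the end away from the stop block, 22 mm high.
- brush: Bystander, leave alone: wire brush, on the bench.
- hammer: Bystander, leave alone: hammer, on the bench.
- wrench: Bystander, leave alone: wrench, on the bench.
- can: Bystander, leave alone: spray can, on the bench.
- jar: Bystander, leave alone: small clear jar with orange cap, on the bench.
Mind the look-alikes: they are no part of the job. Of the things that look like the work, the largest one is meant.

How it is judged:
By the outcome, as a careful person would: the job done as asked, in the order asked, and still so for the second after the job is handed in, while the arm keeps its last pose, push and grip.
It also fails if it takes over 64 s, if anything falls off the work surface, if the arm or the gripper's body presses on something with over 40 N, if the wrist force passes 120 N, or if a joint passes its speed limit or range.

## Working session

There is one attempt and no reset: what is moved stays moved. The work goes in short steps, Python scripts to look and compute and a tool call to move; the robot and the scene stay as the last step left them, time stands still between calls to the robot, and variables do not carry over. Pictures are saved under pics/ and viewed, at most 10 in all, crops included, and the job is handed in when it is done.

Besides the shell and the picture viewer there is one more tool, called as name(argument=value, ...) on one line, values as JSON. arm_command: Moves the arm, as the interface text tells. Its arguments: {"type":"object","properties":{"moves":{"type":"array"},"fingers":{"type":"number"},"squeeze":{"type":"number"}},"required":["moves"]}

```bash
ls; mkdir -p pics
python3 - <<'E'
from bench import r
import cv2,json
for n in ("scene","side","wrist"):
    i=r.camera_info(n); print(n,{k:(v if not hasattr(v,'tolist') else v.tolist()) for k,v in i.items()})
    im=r.camera(n); cv2.imwrite(f"pics/{n}0.png",im[:,:,::-1])
s=r.read_state(); print({k:s[k] for k in("time","ee_pos","eef_rot","width")})
E
```

```text
pics
scene {'fx': 498.35050794848, 'fy': 498.35050794848, 'cx': 316.9078594414505, 'cy': 196.96118196984963, 'origin': [1.159659392686923, -0.7872806420929529, 0.9269665903746716], 'attitude': [0.3886543745080757, 0.12548666455382745, 0.29750158829524703, 0.8629563599375677]}
side {'fx': 484.99191865711913, 'fy': 484.99191865711913, 'cx': 318.1653946454132, 'cy': 205.72294883285196, 'origin': [0.0674005238470187, -0.7936336432965995, 1.0349048084690753], 'attitude': [0.3610894904295072, -0.10484426025433728, -0.2541779616950065, 0.8910755438130099]}
wrist {'fx': 299.98589693054413, 'fy': 299.98589693054413, 'cx': 321.273983249426, 'cy': 197.04212288246302, 'origin': [0.16481394847829828, 0.6063548724585027, 0.38442029565128766], 'attitude': [-0.10937035594037381, -0.07331554727205727, 0.5552319903293483, 0.8212066686800499]}
{'time': 0.15, 'ee_pos': array([0.23276544, 0.57971891, 0.22193831]), 'eef_rot': array([ 1.89741788e-01,  9.81833870e-01, -5.47477317e-04, -8.15026098e-05]), 'width': 0.08684849369037209}
```

View pics/scene0.png

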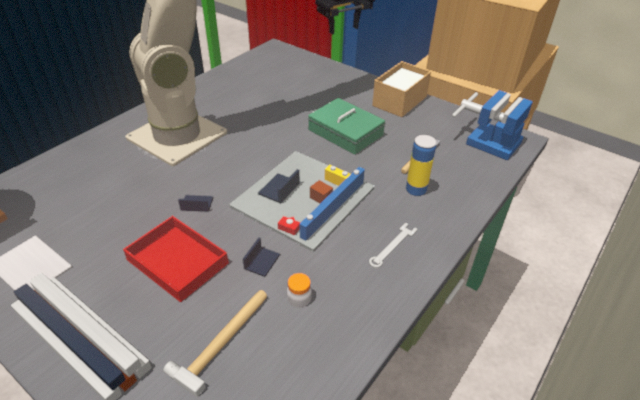

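View pics/side0.png

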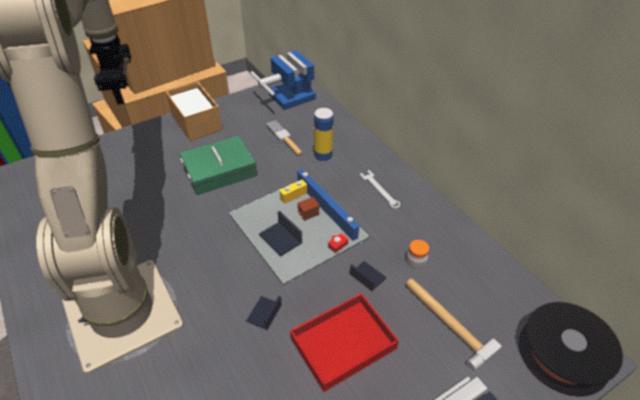

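In the scene view there are three dark angles: (281,187) on the plate, (195,203) on the bench and (260,258) on the bench. The one on the plate looks largest. The brown offcut is at (321,191), the red tray at (176,257), and the red magnet at (289,224). In the side view the angle is at (283,232), the offcut at (309,208), the tray at (344,340) and the stop at (293,190).

```bash
cat > h.py <<'E'
from bench import r
import numpy as np, cv2
from scipy.spatial.transform import Rotation as R
def ray(i,p):
    d=R.from_quat(i["attitude"]).apply([(p[0]-i["cx"])/i["fx"],-(p[1]-i["cy"])/i["fy"],-1.])
    return np.array(i["origin"]),d/np.linalg.norm(d)
def onz(i,p,z):
    o,d=ray(i,p); return o+d*(z-o[2])/d[2]
def tri(i,p,j,q):
    o1,d1=ray(i,p);o2,d2=ray(j,q)
    t=np.linalg.lstsq(np.c_[d1,-d2],o2-o1,rcond=None)[0]
    a,b=o1+d1*t[0],o2+d2*t[1]; return (a+b)/2,np.linalg.norm(a-b)
def proj(i,P):
    c=R.from_quat(i["attitude"]).inv().apply(np.atleast_2d(P)-i["origin"])
    return np.c_[i["cx"]-i["fx"]*c[:,0]/c[:,2], i["cy"]+i["fy"]*c[:,1]/c[:,2]]
def mask(im,lo,hi):
    return cv2.inRange(cv2.cvtColor(im,cv2.COLOR_RGB2HSV),np.array(lo),np.array(hi))
E
python3 - <<'E'
from h import *
I={n:r.camera_info(n) for n in("scene","side")}
a=cv2.imread("pics/scene0.png")[145:250,225:380]; b=cv2.imread("pics/side0.png")[165:285,222:377]
a=cv2.resize(a,(775,525),interpolation=cv2.INTER_CUBIC); cv2.imwrite("pics/c1.png",a)
b=cv2.resize(b,(775,600),interpolation=cv2.INTER_CUBIC); cv2.imwrite("pics/c2.png",b)
for n in I:
    im=cv2.imread(f"pics/{n}0.png")[:,:,::-1].copy()
    for nm,lo,hi in(("green",(60,90,40),(85,255,255)),("red",(0,180,90),(4,255,255)),("brown",(4,100,30),(14,230,190)),("yellow",(22,150,120),(32,255,255)),("blue",(100,120,80),(120,255,255))):
        cs,_=cv2.findContours(mask(im,lo,hi),0,2)
        for c in cs:
            if cv2.contourArea(c)>60:
                q=cv2.minAreaRect(c); m=q[0]
                if 100<m[0]<450 and m[1]>90: print(n,nm,cv2.contourArea(c),np.round(m),np.round(onz(I[n],m,.03),3))
E
```

```text
scene green 932.5 [344. 118.] [0.388 0.378 0.03 ]
scene red 2924.5 [177. 254.] [ 0.422 -0.353  0.03 ]
scene red 63.5 [288. 223.] [ 0.561 -0.11   0.03 ]
scene brown 132.5 [126. 380.] [ 0.592 -0.625  0.03 ]
scene brown 272.0 [319. 190.] [0.544 0.041 0.03 ]
scene yellow 203.5 [335. 175.] [0.541 0.121 0.03 ]
scene yellow 459.5 [419. 173.] [0.723 0.28  0.03 ]
scene blue 316.0 [334. 195.] [0.588 0.049 0.03 ]
scene blue 136.0 [423. 153.] [0.684 0.373 0.03 ]
side green 340.5 [225. 180.] [0.402 0.274 0.03 ]
side green 1956.0 [217. 159.] [0.423 0.379 0.03 ]
side red 4850.5 [344. 339.] [ 0.414 -0.357  0.03 ]
side red 76.5 [338. 241.] [ 0.56  -0.108  0.03 ]
side brown 293.0 [308. 208.] [0.558 0.041 0.03 ]
side yellow 107.0 [293. 187.] [0.562 0.138 0.03 ]
side yellow 312.5 [323. 141.] [0.758 0.279 0.03 ]
side blue 426.0 [330. 202.] [0.624 0.03  0.03 ]
side blue 122.5 [324. 124.] [0.812 0.36  0.03 ]
```

View pics/c1.png

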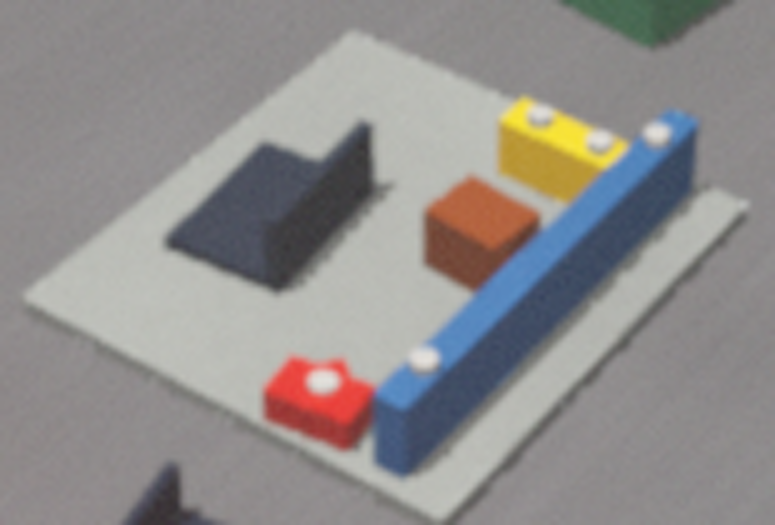

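View pics/c2.png

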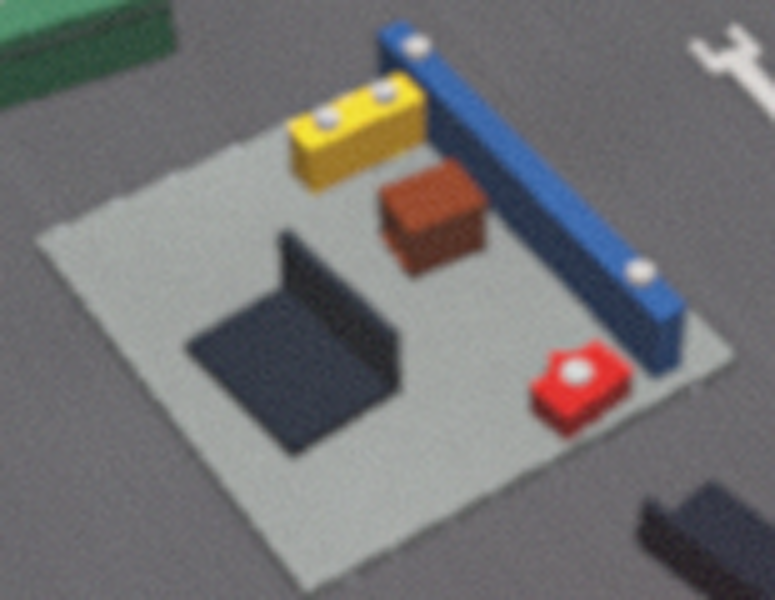

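The crops confirm it: the angle on the plate (c1 about (280,210)) is the largest, a full 100 mm L. The other dark pieces stand off the plate and are decoys. The offcut's top is at c1 (483,213), and the stop and fence are clear. Now I'll measure from the corners.

Run:
```python
from h import *
A=r.camera_info("scene");B=r.camera_info("side")
a=lambda x,y:(x/5+225-.4,y/5+145-.4)
b=lambda x,y:(x/5+222-.4,y/5+165-.4)
def S(n,pts,z,f,i): 
    P=np.array([onz(i,f(*p),z) for p in pts]); print(n,(P[:,:2]*1000).round(0).tolist())
    return P
def ang(P): d=P[1]-P[0]; return np.degrees(np.arctan2(d[1],d[0])).round(1)
P=S("plateA",[(352,32),(25,297),(440,520),(748,205)],.012,a,A); print("c",P.mean(0),ang(P[:2]),ang(P[1:3]),ang(P[2:]))
P=S("plateB",[(38,240),(305,590),(733,353)],.012,b,B); print("c",(P[0]+P[2])/2,ang(P[:2]),ang(P[1:]))
P=S("fenceA",[(378,402),(668,114)],.064,a,A);print(ang(P))
P=S("fenceB",[(660,315),(380,37)],.064,b,B);print(ang(P))
P=S("stopA bottom",[(500,172),(575,201)],.012,a,A);print(ang(P))
P=S("stopB topface",[(312,150),(428,105)],.052,b,B);print(ang(P))
P=S("offA",[(472,178),(426,212),(487,248),(540,215)],.052,a,A); print(P.mean(0),ang(P[:2]),ang(P[1:3]))
P=S("offB",[(382,195),(455,160),(488,205),(403,236)],.052,b,B); print(P.mean(0),ang(P[:2]),ang(P[1:3]))
P=S("workA bot back",[(280,290),(374,187)],.012,a,A);print(ang(P))
P=S("workA topback",[(277,228),(372,125)],.062,a,A);print(ang(P))
P=S("workB top",[(398,335),(287,232)],.062,b,B);print(ang(P))
P=S("workA flat",[(167,240),(265,143)],.020,a,A);print(ang(P))
P=S("workB flat",[(293,448),(187,343)],.020,b,B);print(ang(P))
P=S("workB nearbottom",[(398,390)],.012,b,B)
for n,i in(("scene",A),("side",B)):
    m=mask(cv2.imread(f"pics/{n}0.png")[:,:,::-1].copy(),(0,180,90),(4,255,255))
    c=max(cv2.findContours(m,0,2)[0],key=cv2.contourArea)
    q=cv2.approxPolyDP(cv2.convexHull(c),6,True)[:,0]
    print(n,q.tolist(),[onz(i,p,.04)[:2].round(3).tolist() for p in q],[onz(i,p,.0)[:2].round(3).tolist() for p in q])
```

```text
plateA [[363.0, 157.0], [378.0, -139.0], [653.0, -127.0], [642.0, 171.0]]
c [0.5090797  0.01551376 0.012     ] -87.1 2.5 92.1
plateB [[362.0, 160.0], [374.0, -136.0], [654.0, -122.0]]
c [0.50759792 0.01912424 0.012     ] -87.6 2.9
fenceA [[611.0, -122.0], [594.0, 154.0]]
93.4
fenceB [[606.0, -114.0], [591.0, 157.0]]
93.3
stopA bottom [[515.0, 106.0], [563.0, 112.0]]
7.1
stopB topface [[515.0, 105.0], [591.0, 102.0]]
-2.1
offA [[534.0, 53.0], [532.0, 15.0], [576.0, 13.0], [582.0, 52.0]]
[0.55581881 0.03326695 0.052     ] -93.0 -3.7
offB [[531.0, 52.0], [581.0, 55.0], [578.0, 14.0], [525.0, 19.0]]
[0.55347041 0.03493487 0.052     ] 2.6 -94.2
workA bot back [[482.0, -49.0], [467.0, 51.0]]
98.6
workA topback [[486.0, -53.0], [470.0, 46.0]]
99.1
workB top [[481.0, -51.0], [467.0, 47.0]]
98.1
workA flat [[413.0, -63.0], [399.0, 35.0]]
97.9
workB flat [[411.0, -58.0], [396.0, 38.0]]
98.5
workB nearbottom [[482.0, -47.0]]
scene [[327, 19], [328, 55], [251, 45], [247, 0], [314, 0]] [[-0.127, 0.975], [0.087, 0.695], [-0.207, 0.568], [-0.556, 0.912], [-0.312, 1.117]] [[-0.186, 1.054], [0.039, 0.762], [-0.268, 0.63], [-0.634, 0.989], [-0.378, 1.203]]
side [[353, 298], [397, 340], [328, 388], [291, 331]] [[0.489, -0.283], [0.509, -0.427], [0.317, -0.438], [0.317, -0.281]] [[0.505, -0.262], [0.527, -0.412], [0.327, -0.423], [0.327, -0.261]]
```

arm_command(moves=[0,0,0,-6,0,0,0,-6,0,0,0,-6,0,0,0,-6,-1.9,-3.5,0.2,0,-1.9,-3.5,0.2,0,-1.9,-3.5,0.2,0,-1.9,-3.5,0.2,0,-1.9,-3.5,0.2,0,-1.9,-3.5,0.2,0,-1.9,-3.5,0.2,0,-1.9,-3.5,0.2,0], fingers=85)

```text
time: 1.15
ee_pos: [0.3957, 0.3039, 0.2064]
eef_rot: [-0.019, 1.0, 0.0, -0.0]
ft_force: [-0.2, -0.9, 0.3]
width: 0.0741
grip_force: 0.0
```

arm_command(moves=[-1.9,-3.5,0.2,0,-1.9,-3.5,0.2,0,-1.9,-3.5,0.2,0,-1.9,-3.5,0.2,0,-1.9,-3.5,0.2,0,-1.9,-3.5,0.2,0,-1.9,-3.5,0.2,0,-1.9,-3.4,0.2,0,0,0,0,0,0,0,0,0])

```text
time: 1.98
ee_pos: [0.5577, 0.03, 0.19]
eef_rot: [-0.016, 1.0, -0.0, -0.0]
ft_force: [0.8, 0.5, -0.0]
width: 0.074
grip_force: 0.0
```

Run:
```python
from h import *
import json
s=r.read_state(); i=r.camera_info("wrist"); im=r.camera("wrist")
cv2.imwrite("pics/w1.png",im[:,:,::-1]); np.save("w1.npy",i,allow_pickle=True)
x=R.from_quat(s["eef_rot"]).as_matrix(); print(s["time"],s["ee_pos"].round(4),x.round(3).tolist(),s["ft_force"].round(1),np.round(i["origin"],3))
```

```text
1.9833 [0.5577 0.03   0.19  ] [[-0.999, -0.033, -0.001], [-0.033, 0.999, -0.001], [0.001, -0.001, -1.0]] [ 0.8  0.5 -0. ] [0.485 0.028 0.353]
```

View pics/w1.png

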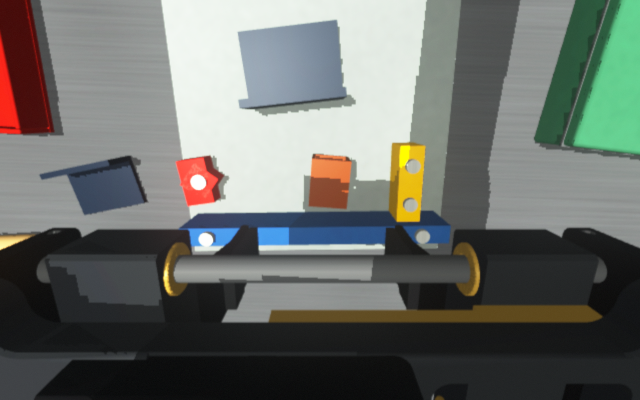

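The wrist view from above the fixture has the robot side at the top and world +y to the right. It shows the work at (292,65), its leg top edge along (240,104)-(345,97), the offcut top at (330,185), the fence at (320,228), the stop at (407,182) and the magnet at (200,180).

Run:
```python
from h import *
i=np.load("w1.npy",allow_pickle=True).item(); im=cv2.imread("pics/w1.png")[:,:,::-1].copy()
hsv=cv2.cvtColor(im,cv2.COLOR_RGB2HSV)
for p in [(330,190),(290,70),(290,103),(320,222),(320,236),(398,170),(410,215)]: print(p,hsv[p[1],p[0]])
def big(lo,hi,roi):
    m=mask(im,lo,hi); k=np.zeros_like(m); x,y,w,h=roi; k[y:y+h,x:x+w]=m[y:y+h,x:x+w]
    return max(cv2.findContours(k,0,2)[0],key=cv2.contourArea)
def rep(n,c,z,eps=3):
    q=cv2.approxPolyDP(cv2.convexHull(c),eps,True)[:,0]
    P=np.array([onz(i,p,z)[:2] for p in q])
    print(n,z,q.tolist(),(P*1000).round().tolist())
    w=np.array([onz(i,p,z)[:2] for p in c[:,0]],np.float32)*1000
    print("   rect",cv2.minAreaRect(w))
rep("off",big((3,120,120),(16,255,255),(300,140,70,80)),.052)
rep("stop",big((20,100,80),(34,255,255),(380,130,60,100)),.052)
rep("fence",big((100,120,60),(120,255,255),(180,205,280,50)),.064,2)
rep("work",big((100,30,60),(125,160,180),(225,10,135,110)),.020,2)
```

```text
(330, 190) [  8 166 137]
(290, 70) [105  46 172]
(290, 103) [101  38  74]
(320, 222) [108 124  80]
(320, 236) [108 169 142]
(398, 170) [ 22 206 172]
(410, 215) [ 24 245 234]
off 0.052 [[350, 161], [345, 208], [309, 205], [315, 155], [340, 156]] [[527.0, 58.0], [577.0, 56.0], [575.0, 18.0], [522.0, 23.0], [523.0, 48.0]]
   rect ((549.1778564453125, 38.192955017089844), (39.69622802734375, 54.0264892578125), 87.30718994140625)
stop 0.052 [[424, 145], [419, 221], [396, 221], [389, 210], [392, 143]] [[509.0, 130.0], [589.0, 135.0], [590.0, 110.0], [578.0, 102.0], [508.0, 98.0]]
   rect ((548.08740234375, 116.49954986572266), (82.92321014404297, 33.830902099609375), 2.647956371307373)
fence 0.064 [[252, 224], [269, 215], [301, 214], [390, 220], [394, 227], [384, 243], [258, 244]] [[593.0, -40.0], [583.0, -22.0], [581.0, 10.0], [584.0, 101.0], [592.0, 106.0], [610.0, 97.0], [615.0, -34.0]]
   rect ((596.6807861328125, 33.128047943115234), (32.832916259765625, 145.23880004882812), 1.8597512245178223)
work 0.02 [[336, 21], [345, 96], [274, 105], [240, 106], [239, 32]] [[393.0, 39.0], [463.0, 52.0], [475.0, -23.0], [477.0, -59.0], [406.0, -57.0]]
   rect ((435.9547424316406, -7.796730041503906), (73.56140899658203, 112.83122253417969), 8.048105239868164)
```

arm_command(moves=[0.4,0.6,0,5,0,0,3.4,0,0,0,3.4,0,0,0,3.4,0,0,0,2.6,0,0,0,2,0,0,0,1.2,0,0,0,0.9,0,0,0,0,0,0,0,0,0])

```text
time: 2.87
ee_pos: [0.5535, 0.0391, 0.0222]
eef_rot: [0.025, 1.0, 0.0, 0.0]
ft_force: [-0.1, -0.6, 0.6]
width: 0.074
grip_force: 0.0
```

arm_command(moves=[0,0,0,0,0,0,0,0,0,0,0,0,0,0,0,0,0,0,0,0,0,0,0,0,0,0,0,0], fingers=0, squeeze=20)

```text
time: 3.45
ee_pos: [0.5532, 0.0385, 0.0217]
eef_rot: [0.025, 1.0, 0.0, 0.0]
ft_force: [-0.9, 0.2, 1.7]
width: 0.0397
grip_force: 20.0
```

arm_command(moves=[0,0,-2,0,0,0,-3,0,0,0,-3,0,0,0,-3.5,0,1.1,-3.65,0,0,1.1,-3.65,0,0,1.1,-3.65,0,0,1.1,-3.65,0,0,1.1,-3.65,0,0,1.1,-3.65,0,0,1.1,-3.65,0,0,1.1,-3.65,0,0])

```text
time: 4.45
ee_pos: [0.4495, -0.2502, 0.1365]
eef_rot: [0.025, 1.0, 0.0, 0.0]
ft_force: [0.3, -0.3, -1.5]
width: 0.0399
grip_force: 20.0
```

arm_command(moves=[1.1,-3.65,0,0,1.1,-3.65,0,0,1.3,-3.5,0,0,0,0,0,0,0,0,0,0])

```text
time: 4.87
ee_pos: [0.4085, -0.3569, 0.1363]
eef_rot: [0.028, 1.0, -0.0, -0.0]
ft_force: [0.8, 0.9, -1.0]
width: 0.0398
grip_force: 20.0
```

arm_command(moves=[0,0,3.5,0,0,0,3.5,0,0,0,2.4,0,0,0,1.2,0,0,0,0.7,0,0,0,0.5,0,0,0,0.2,0,0,0,0,0])

```text
time: 5.53
ee_pos: [0.4109, -0.355, 0.0172]
eef_rot: [0.025, 1.0, -0.0, 0.001]
ft_force: [-0.8, -1.2, -1.5]
width: 0.0401
grip_force: 20.0
```

arm_command(moves=[0,0,0,0,0,0,0,0,0,0,0,0,0,0,0,0,0,0,0,0], fingers=80)

```text
time: 5.95
ee_pos: [0.4104, -0.3549, 0.0168]
eef_rot: [0.025, 1.0, -0.0, 0.0]
ft_force: [0.4, 0.5, 0.4]
width: 0.0647
grip_force: 0.0
```

arm_command(moves=[0,0,-2.5,0,0,0,-3.5,0,0,0,-3.5,0,0,0,-3.5,0,0,0,0,6.6,0,0,0,6.6,0,0,0,6.6,0,0,0,6.6,0,0,0,6.6,0,0,0,6.6,0,0,0,6.6,0,0,0,6.6])

```text
time: 6.95
ee_pos: [0.4102, -0.3548, 0.1466]
eef_rot: [0.47, 0.883, 0.0, 0.0]
ft_force: [-0.0, 0.5, -1.1]
width: 0.0699
grip_force: 0.0
```

arm_command(moves=[0,0,0,6.6,0,0,0,6.6,0,0,0,6.6,0,0,0,6.4,3.8,1.2,0,0,3.8,1.2,0,0,3.8,1.2,0,0,3.8,1.2,0,0,3.8,1.2,0,0,3.8,1.2,0,0,0,0,0,0])

```text
time: 7.87
ee_pos: [0.4506, -0.1112, 0.1466]
eef_rot: [0.652, 0.758, 0.001, -0.001]
ft_force: [0.4, 0.3, 0.4]
width: 0.0696
grip_force: 0.0
```

Run:
```python
from h import *
s=r.read_state(); x=R.from_quat(s["eef_rot"]).as_matrix(); print(s["time"],s["ee_pos"].round(4),x.round(3).tolist(),s["joint_positions"].round(2))
i=r.camera_info("wrist"); im=r.camera("wrist"); sd=r.camera("side")
np.save("w2.npy",i,allow_pickle=True); cv2.imwrite("pics/w2r.png",im[:,:,::-1])
sd=cv2.resize(sd[160:400,220:440],None,fx=1.6,fy=1.6667)
sd=cv2.resize(sd,(366,400))
cv2.imwrite("pics/w2.png",np.hstack([im[:,:430],sd])[:,:,::-1])
```

```text
7.8667 [ 0.4506 -0.1112  0.1466] [[-0.15, 0.989, 0.001], [0.989, 0.15, 0.003], [0.002, 0.001, -1.0]] [-0.54  0.01  0.7   2.   -0.01  1.13  0.32]
```

View pics/w2.png

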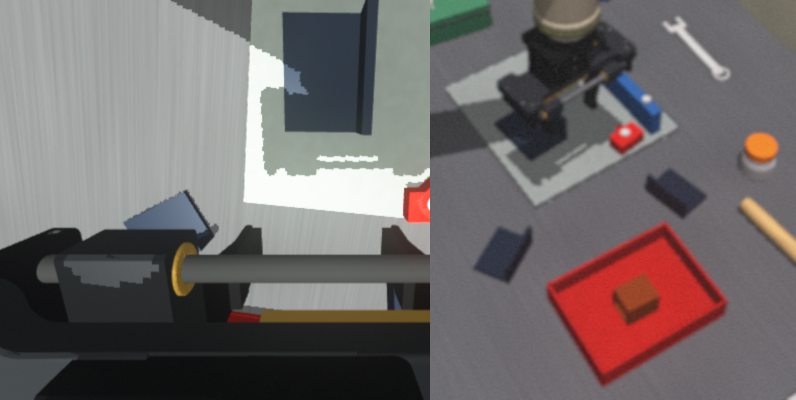

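The offcut lies in the tray, at right (637,297). In the wrist view the work's leg runs from (371,134) to (379,0), with the near end of its back edge at about (372,134).

Run:
```python
from h import *
i=np.load("w2.npy",allow_pickle=True).item()
print(np.round(i["origin"],3))
for p,z in[((371.5,134),.062),((379,5),.062),((359,133),.020),((362,12),.020),((285,131),.020),((284,13),.020)]: print(p,z,onz(i,p,z).round(4)[:2])
g=cv2.imread("pics/w2r.png",0)
for y in(20,70,120): print(y,g[y,352:386].tolist())
```

```text
[ 0.438 -0.041  0.309]
(371.5, 134) 0.062 [ 0.4803 -0.0484]
(379, 5) 0.062 [0.4679 0.0429]
(359, 133) 0.02 [ 0.4756 -0.0505]
(362, 12) 0.02 [0.4596 0.0498]
(285, 131) 0.02 [ 0.4063 -0.0591]
(284, 13) 0.02 [0.3936 0.039 ]
20 [59, 58, 56, 56, 55, 55, 56, 54, 40, 33, 31, 30, 32, 32, 41, 54, 57, 56, 56, 56, 57, 58, 57, 58, 63, 94, 141, 146, 147, 146, 147, 147, 147, 147]
70 [56, 56, 55, 56, 57, 52, 41, 32, 30, 31, 30, 33, 43, 55, 56, 56, 56, 56, 56, 56, 58, 60, 80, 123, 140, 143, 143, 144, 145, 145, 143, 146, 145, 146]
120 [62, 61, 61, 60, 51, 42, 41, 41, 42, 45, 53, 61, 63, 62, 61, 62, 61, 62, 63, 77, 114, 144, 149, 148, 149, 148, 148, 148, 148, 149, 150, 149, 149, 149]
```

arm_command(moves=[3.6,1.2,0,0.7,3.6,1.2,0,0,3.6,1.2,0,0,0,0,3.5,0,0,0,3.5,0,0,0,2.5,0,0,0,1.5,0,0,0,0.6,0,0,0,0,0,0,0,0,0])

```text
time: 8.8
ee_pos: [0.4711, -0.008, 0.0312]
eef_rot: [0.66, 0.751, 0.0, 0.0]
ft_force: [-0.0, 0.9, 0.5]
width: 0.0695
grip_force: 0.0
```

arm_command(moves=[0,0,0,0,0,0,0,0,0,0,0,0,0,0,0,0,0,0,0,0,0,0,0,0,0,0,0,0,0,0,0,0,0,0,0,0,0,0,0,0,0,0,0,0,0,0,0,0], fingers=0, squeeze=30)

```text
time: 9.8
ee_pos: [0.4708, -0.0071, 0.0306]
eef_rot: [0.66, 0.751, 0.0, 0.0]
ft_force: [0.4, -0.6, -0.1]
width: 0.0077
grip_force: 30.0
```

arm_command(moves=[0,0,0,2.1,0,0,0,2.1,0.5,1.6,0,0,0.5,1.6,0,0,0.5,1.6,0,0,0.5,1.6,0,0,0.5,1.6,0,0,0.4,1.6,0,0,0,0,0,0,0,0,0,0])

```text
time: 10.63
ee_pos: [0.5655, 0.0277, 0.0304]
eef_rot: [0.687, 0.727, 0.0, 0.0]
ft_force: [0.7, -0.1, 1.3]
width: 0.008
grip_force: 30.0
```

Run:
```python
from h import *
s=r.read_state(); x=R.from_quat(s["eef_rot"]).as_matrix(); print(s["time"],s["ee_pos"].round(4),x.round(3).tolist(),s["ft_force"].round(1),s["width"])
im=r.camera("wrist"); i=r.camera_info("wrist"); np.save("w3.npy",i,allow_pickle=True); cv2.imwrite("pics/w3.png",im[:,:,::-1])
sc=r.camera("scene"); cv2.imwrite("pics/s3.png",cv2.resize(sc[150:230,260:380],(780,520),interpolation=cv2.INTER_CUBIC)[:,:,::-1])
```

```text
10.6333 [0.5655 0.0277 0.0304] [[-0.057, 0.998, 0.001], [0.998, 0.057, -0.0], [-0.0, 0.001, -1.0]] [ 0.7 -0.1  1.3] 0.007952580669712718
```

View pics/w3.png

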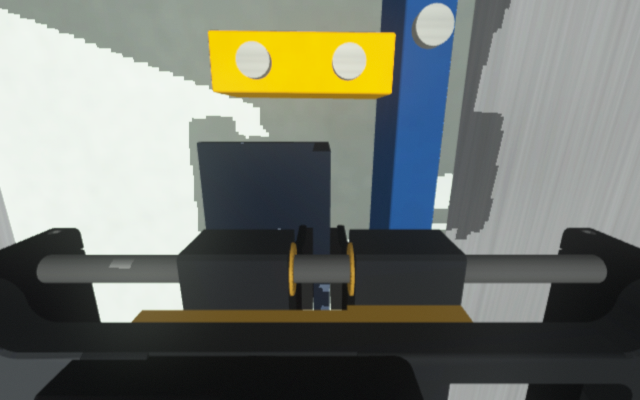

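The wrist view shows the work held, its +y end at row 143 (199 to 329), the stop's working-face bottom edge at row 98 (213 to 393), and the fence edge at about column 372-384.

Run:
```python
from h import *
i=np.load("w3.npy",allow_pickle=True).item()
for n,p,z in[("stop base L",(215,98),.012),("stop base R",(385,98),.012),("stop top L",(209,93),.052),("stop topR",(392,93),.052),("flat end L",(199,143),.020),("flat end R",(312,142),.020),("leg top L",(314,151),.062),("leg top R",(330,151),.062),("fence base up",(376,99),.012),("fence base dn",(371,225),.012),("fence top up",(385,20),.064),("fence top dn",(390,225),.064)]: print(n,p,onz(i,p,z).round(4)[:2])
g=cv2.imread("pics/w3.png")
print("col 250",g[86:150,250].max(1).tolist()); print("col 322",g[86:160,322].max(1).tolist())
print("row 200",g[200,320:410,0].tolist()); print("row 180",g[180,320:410,0].tolist())
```

```text
stop base L (215, 98) [0.4977 0.105 ]
stop base R (385, 98) [0.5951 0.1105]
stop top L (209, 93) [0.5087 0.1056]
stop topR (392, 93) [0.5901 0.1102]
flat end L (199, 143) [0.4904 0.0797]
flat end R (312, 142) [0.5547 0.0839]
leg top L (314, 151) [0.5569 0.0837]
leg top R (330, 151) [0.5638 0.0841]
fence base up (376, 99) [0.59   0.1096]
fence base dn (371, 225) [0.5948 0.0329]
fence top up (385, 20) [0.5816 0.1354]
fence top dn (390, 225) [0.5933 0.0523]
col 250 [247, 247, 247, 246, 244, 235, 204, 158, 152, 152, 151, 151, 149, 155, 157, 156, 167, 221, 244, 245, 246, 245, 246, 245, 245, 245, 245, 245, 245, 245, 245, 245, 245, 245, 245, 245, 245, 245, 245, 245, 245, 245, 245, 245, 245, 245, 245, 245, 243, 223, 166, 156, 155, 153, 149, 116, 60, 62, 65, 64, 66, 64, 63, 63]
col 322 [246, 246, 246, 246, 246, 243, 232, 196, 155, 152, 152, 150, 149, 150, 152, 153, 153, 153, 153, 152, 153, 153, 154, 153, 152, 153, 151, 152, 151, 151, 150, 150, 150, 149, 149, 148, 149, 150, 150, 150, 151, 150, 151, 149, 150, 150, 150, 149, 150, 149, 150, 149, 150, 149, 147, 115, 59, 41, 40, 39, 39, 40, 40, 39,
[... 196 characters left out ...]
4, 135, 134, 135, 135, 135, 135, 134, 135, 135, 134, 135, 135, 134, 135, 135, 135, 134, 134, 123, 85, 74, 73, 72, 74, 72, 73, 73, 73, 73, 73, 73, 74, 73, 73, 73, 74, 72, 75, 90, 122, 142, 153, 154, 154, 154, 154, 154, 154, 154, 154, 154, 153, 154, 153, 153, 154, 154, 153]
row 180 [62, 61, 61, 62, 61, 62, 62, 62, 62, 67, 97, 131, 135, 136, 136, 136, 136, 136, 136, 135, 136, 136, 138, 138, 138, 137, 138, 138, 137, 136, 137, 137, 135, 135, 135, 135, 134, 135, 136, 135, 134, 136, 137, 138, 138, 138, 139, 139, 141, 141, 139, 125, 88, 74, 72, 73, 72, 73, 72, 73, 72, 74, 73, 74, 73, 72, 73, 74, 74, 75, 75, 84, 107, 134, 151, 155, 156, 155, 156, 154, 155, 154, 154, 155, 154, 154, 153, 154, 154, 154]
```

arm_command(moves=[0.8,0,0,0,0.8,0,0,0,0.4,0,0,0,0.2,0,0,0,0.1,0,0,0,0,0,0,0,0,0,0,0])

```text
time: 11.32
ee_pos: [0.5633, 0.0507, 0.0304]
eef_rot: [0.687, 0.727, 0.0, -0.0]
ft_force: [-1.3, 0.6, -1.3]
width: 0.0077
grip_force: 30.0
```

arm_command(moves=[0.1,0,0,0,0,0,0,0,0,0,0,0])

```text
time: 11.57
ee_pos: [0.5633, 0.051, 0.0304]
eef_rot: [0.687, 0.727, -0.0, -0.0]
ft_force: [-0.8, -0.6, -3.1]
width: 0.0074
grip_force: 30.0
```

arm_command(moves=[0.1,0,0,0,0,0,0,0,0,0,0,0])

```text
time: 11.82
ee_pos: [0.5634, 0.052, 0.0304]
eef_rot: [0.687, 0.727, -0.0, 0.0]
ft_force: [-0.6, -2.1, -2.5]
width: 0.0075
grip_force: 30.0
```

arm_command(moves=[0.1,0,0,0,0,0,0,0,0,0,0,0])

```text
time: 12.07
ee_pos: [0.5633, 0.0519, 0.0304]
eef_rot: [0.687, 0.726, -0.0, 0.0]
ft_force: [0.2, -5.3, -2.7]
width: 0.0075
grip_force: 30.0
```

arm_command(moves=[0.1,0,0,0,0,0,0,0,0,0,0,0])

```text
time: 12.32
ee_pos: [0.5633, 0.0519, 0.0304]
eef_rot: [0.688, 0.726, -0.001, 0.001]
ft_force: [1.0, -8.2, -3.3]
width: 0.0077
grip_force: 30.0
```

arm_command(moves=[0,0,0,0,0,0,0,0,0,0,0,0,0,0,-1,0,0,0,-2,0,0,0,-2.5,0,0,0,-2.5,0,0,0,0,-7,0,0,0,-7,0,0,0,-7,0,0,0,-7], fingers=25)

```text
time: 13.23
ee_pos: [0.5636, 0.0547, 0.1117]
eef_rot: [0.488, 0.873, 0.001, 0.0]
ft_force: [0.5, 0.1, 0.1]
width: 0.0216
grip_force: 0.0
```

arm_command(moves=[0,0,0,-6.9,0,0,0,-6.9,0,0,0,-6.9,0,0,0,-6.9,0,0,0,-6.9,0,0,0,-6.9,0,0,0,-6.9,0,0,0,-6.9,0,0,0,-6.9,0,0,0,0,0,0,0,0], fingers=0)

```text
time: 14.15
ee_pos: [0.5635, 0.0544, 0.1112]
eef_rot: [-0.027, 1.0, 0.0, 0.0]
ft_force: [-0.2, -0.7, -0.5]
width: 0.0002
grip_force: 0.0
```

Run:
```python
from h import *
s=r.read_state(); x=R.from_quat(s["eef_rot"]).as_matrix(); print(s["time"],s["ee_pos"].round(4),x.round(3).tolist(),s["ft_force"].round(1),s["width"])
im=r.camera("wrist"); i=r.camera_info("wrist"); np.save("w4.npy",i,allow_pickle=True); cv2.imwrite("pics/w4.png",im[:,:,::-1])
```

```text
14.15 [0.5635 0.0544 0.1112] [[-0.999, -0.054, 0.001], [-0.054, 0.999, 0.0], [-0.001, 0.0, -1.0]] [-0.2 -0.7 -0.5] 0.00020840335414104
```

View pics/w4.png

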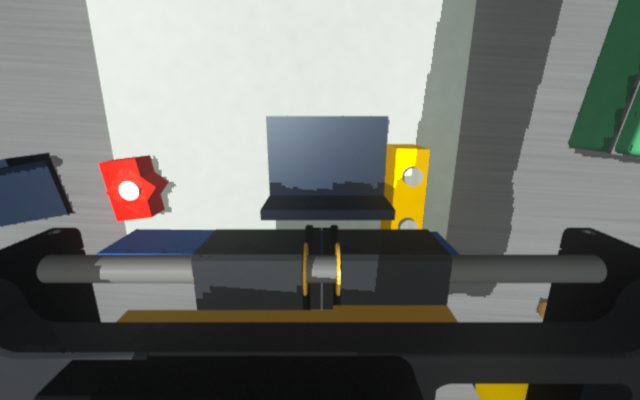

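The wrist view shows the angle upright and butting on the stop. Its flat-leg far edge is at row 117 (267 to 388), and the upright leg is at rows 196-218 (262 to 393).

Run:
```python
from h import *
i=np.load("w4.npy",allow_pickle=True).item()
for n,p,z in[("back L",(262,218),.062),("back R",(393,218),.062),("flat L",(267,117),.020),("flat R",(388,117),.020),("inner L",(270,196),.02),("inner R",(386,196),.02)]: print(n,onz(i,p,z).round(4)[:2])
g=cv2.imread("pics/w4.png"); print(g[190:230,300].max(1).tolist())
```

```text
back L [0.5661 0.0103]
back R [0.561  0.1078]
flat L [0.4937 0.0063]
flat R [0.4884 0.105 ]
inner L [0.5604 0.0093]
inner R [0.5551 0.1107]
[62, 63, 62, 62, 62, 52, 42, 41, 40, 40, 40, 40, 42, 43, 41, 41, 42, 40, 40, 44, 54, 57, 57, 58, 59, 59, 58, 57, 57, 67, 100, 126, 130, 128, 128, 127, 127, 127, 115, 81]
```

arm_command(moves=[1.2,0.3,0,0,1.1,0.3,0,0,0,0,2.5,0,0,0,2.5,0,0,0,2,0,0,0,1,0,0,0,0.6,0,0,0,0,0,0,0,0,0])

```text
time: 14.95
ee_pos: [0.5406, 0.059, 0.0253]
eef_rot: [-0.029, 1.0, 0.0, 0.0]
ft_force: [1.0, 0.2, -0.3]
width: 0.0003
grip_force: 0.0
```

arm_command(moves=[0,0,0.1,0,0,0,0,0])

```text
time: 15.12
ee_pos: [0.5407, 0.0591, 0.0245]
eef_rot: [-0.029, 1.0, 0.0, 0.001]
ft_force: [-1.5, 0.2, -0.3]
width: 0.0006
grip_force: 0.0
```

arm_command(moves=[0,0,0.1,0,0,0,0,0])

```text
time: 15.28
ee_pos: [0.5402, 0.059, 0.0229]
eef_rot: [-0.029, 1.0, 0.0, 0.0]
ft_force: [-0.4, -0.6, 0.5]
width: 0.0002
grip_force: 0.0
```

arm_command(moves=[-0.4,0,0.1,0,-0.4,0,0,0,-0.4,0,0,0,-0.4,0,0,0,-0.4,0,0,0,-0.4,0,0,0,-0.4,0,0,0,-0.2,0,0,0,0,0,0,0,0,0,0,0])

```text
time: 16.12
ee_pos: [0.5703, 0.0607, 0.0216]
eef_rot: [-0.029, 1.0, 0.0, 0.0]
ft_force: [-1.0, 0.4, -0.1]
width: 0.0005
grip_force: 0.0
```

arm_command(moves=[-0.2,0,0,0,-0.1,0,0,0,0,0,0,0,0,0,0,0])

```text
time: 16.45
ee_pos: [0.573, 0.0609, 0.0216]
eef_rot: [-0.029, 1.0, 0.0, 0.0]
ft_force: [-0.1, -1.0, -0.3]
width: 0.0005
grip_force: 0.2
```

arm_command(moves=[-0.1,0,0,0,-0.1,0,0,0,0,0,0,0,0,0,0,0])

```text
time: 16.78
ee_pos: [0.575, 0.0609, 0.0215]
eef_rot: [-0.029, 1.0, 0.0, 0.0]
ft_force: [-0.7, -0.7, 0.8]
width: 0.0002
grip_force: 0.5
```

arm_command(moves=[-0.1,0,0,0,-0.1,0,0,0,0,0,0,0,0,0,0,0])

```text
time: 17.12
ee_pos: [0.5752, 0.0609, 0.021]
eef_rot: [-0.029, 1.0, -0.0, -0.002]
ft_force: [-8.7, -0.5, 4.3]
width: 0.0007
grip_force: 4.4
```

arm_command(moves=[-0.1,0,0,0,-0.1,0,0,0,0,0,0,0,0,0,0,0])

```text
time: 17.45
ee_pos: [0.5751, 0.061, 0.0206]
eef_rot: [-0.029, 1.0, -0.0, -0.004]
ft_force: [-18.4, -0.6, 9.1]
width: 0.0003
grip_force: 10.6
```

Run:
```python
from h import *
s=r.read_state(); print(s["ee_pos"].round(4),s["ft_force"].round(1))
im=r.camera("wrist"); i=r.camera_info("wrist"); np.save("w5.npy",i,allow_pickle=True); cv2.imwrite("pics/w5.png",im[:,:,::-1])
sd=r.camera("side"); sc=r.camera("scene")
h=np.vstack([cv2.resize(sd[170:240,250:370],(400,233),interpolation=cv2.INTER_CUBIC),cv2.resize(sc[155:225,265:385],(400,233),interpolation=cv2.INTER_CUBIC)])
w=cv2.resize(im[80:313,120:520],(400,466),interpolation=cv2.INTER_CUBIC)
cv2.imwrite("pics/m5.png",np.hstack([h,w])[:,:,::-1])
```

```text
[0.5751 0.061  0.0206] [-18.4  -0.6   9.1]
```

View pics/m5.png

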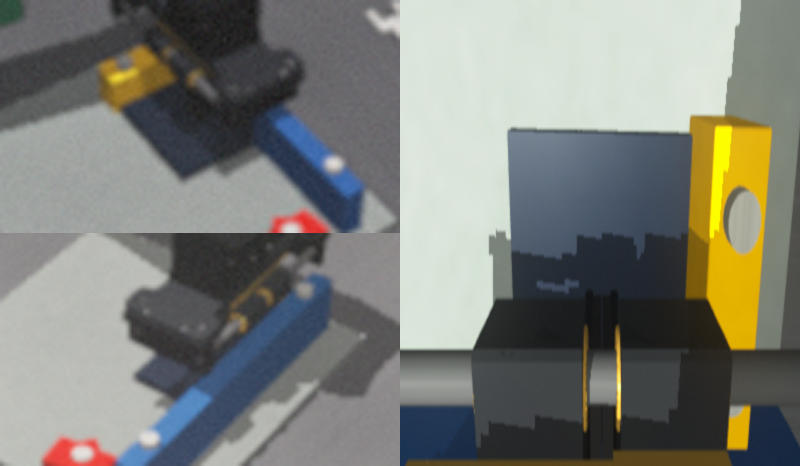

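Run:
```python
from h import *
i=np.load("w5.npy",allow_pickle=True).item(); g=cv2.imread("pics/w5.png")
for y in(150,170,190,210): print(y,g[y,400:420].tolist())
for n,p,z in[("flat L",(229,144.5),.020),("flat R",(410,146.5),.020)]: print(n,onz(i,p,z).round(4)[:2])
for u in (409,410,412): print(u,onz(i,(u,200),.020).round(4),onz(i,(u,200),.012).round(4))
```

```text
150 [[96, 84, 76], [96, 86, 76], [96, 86, 75], [95, 84, 76], [97, 85, 78], [95, 85, 77], [94, 84, 76], [95, 85, 76], [95, 84, 75], [95, 85, 75], [95, 85, 76], [88, 88, 85], [67, 108, 124], [38, 133, 170], [34, 136, 175], [33, 136, 175], [32, 135, 175], [32, 134, 174], [32, 135, 174], [32, 136, 174]]
170 [[90, 78, 70], [91, 80, 71], [90, 79, 70], [91, 79, 71], [91, 80, 72], [89, 77, 70], [90, 79, 72], [89, 79, 71], [88, 79, 71], [84, 81, 77], [68, 98, 113], [34, 131, 168], [25, 134, 174], [25, 135, 176], [25, 135, 176], [25, 136, 177], [24, 136, 178], [23, 136, 179], [24, 136, 178], [22, 135, 178]]
190 [[85, 73, 65], [85, 73, 66], [85, 72, 67], [86, 72, 67], [85, 72, 66], [84, 72, 65], [84, 73, 66], [83, 73, 69], [70, 88, 99], [30, 119, 155], [17, 129, 170], [16, 132, 173], [15, 132, 174], [15, 132, 174], [17, 131, 173], [16, 131, 173], [16, 131, 173], [15, 132, 173], [14, 132, 175], [15, 133, 177]]
210 [[45, 43, 42], [46, 45, 43], [45, 44, 44], [46, 44, 43], [44, 44, 42], [45, 45, 46], [40, 56, 65], [24, 81, 103], [13, 90, 120], [13, 91, 122], [15, 91, 122], [13, 92, 122], [12, 93, 123], [12, 91, 123], [13, 93, 124], [13, 94, 126], [12, 93, 124], [13, 95, 126], [12, 94, 126], [13, 95, 127]]
flat L [0.5198 0.0079]
flat R [0.5153 0.1055]
409 [0.5451 0.1089 0.02  ] [0.5471 0.1115 0.012 ]
410 [0.5451 0.1095 0.02  ] [0.5471 0.112  0.012 ]
412 [0.545  0.1106 0.02  ] [0.547  0.1132 0.012 ]
```

arm_command(moves=[0.05,0,0.1,0,0,0,0,0,0,0,0,0])

```text
time: 17.85
ee_pos: [0.5752, 0.0609, 0.0205]
eef_rot: [-0.029, 1.0, 0.0, -0.003]
ft_force: [-20.0, -1.9, 18.5]
width: 0.0003
grip_force: 14.8
```

arm_command(moves=[0,0.1,0,0,0,0,0,0,0,0,0,0])

```text
time: 18.1
ee_pos: [0.5751, 0.061, 0.0205]
eef_rot: [-0.028, 1.0, -0.0, -0.003]
ft_force: [-19.2, -4.2, 17.7]
width: 0.0003
grip_force: 14.9
```

arm_command(moves=[0.05,0,-0.05,0,0,0,0,0,0,0,0,0,0,0,0,0,0,0,0,0,0,0,0,0])

```text
time: 18.6
ee_pos: [0.5751, 0.061, 0.0205]
eef_rot: [-0.029, 1.0, -0.0, -0.003]
ft_force: [-13.3, -3.3, 9.5]
width: 0.0004
grip_force: 10.3
```

arm_command(moves=[0,0,0.03,0,0,0,0,0,0,0,0,0,0,0,0,0,0,0,0,0,0,0,0,0])

```text
time: 19.1
ee_pos: [0.5752, 0.0609, 0.0205]
eef_rot: [-0.028, 1.0, -0.0, -0.003]
ft_force: [-15.0, -4.0, 12.5]
width: 0.0004
grip_force: 11.6
```

Run:
```python
from h import *
s=r.read_state(); print(s["time"],s["ee_pos"].round(4),s["ft_force"].round(1))
i=r.camera_info("wrist"); im=r.camera("wrist"); print(im[170,405:414].tolist())
print(r.close_job())
```

```text
19.1 [0.5752 0.0609 0.0205] [-15.   -4.   12.5]
[[71, 79, 91], [73, 81, 91], [71, 79, 89], [72, 80, 89], [78, 81, 86], [113, 97, 68], [167, 128, 32], [174, 133, 24], [175, 135, 24]]
the job is handed in; nothing more can be done
None
```

The offcut is in the red tray, and I handed the job in at 19.1 s still holding the angle with one push of about 15 N into the fence and 12 N down; it sits at the stop with no gap visible, though the camera could miss one under about 1 mm.

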